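Feel for the release notch of the curing unit

TASK

The lid of the white light-curing unit is shut; its release is a plate at the bottom of a notch somewhere along the low strip at the unit's front edge. Touch a fingertip to the top of that strip and feel along it until you find the notch, then press the plate inside it all the way down so that the lid pops ajar, and draw the hand clear. Open it by the release only, without pushing or prying the lid by hand, and leave everything else where it stands.

Things in the scene. Friction and masses are not known exactly. Their poses are not given: they have to be found in the camera images.
- unit: Light-curing unit, a white box fixed to the bench, 220 (x) by 380 (y) by 76 mm high. Origin: centre of its underside, on the bench; its front (-x) faces the robot, z up. Lid, end cheeks (|y| 80 to 190 mm) and rear deck (x 65 to 110 mm) have tops at 76 mm. Along the front between the cheeks lies the lower release strip: x -110 to -72 mm, |y| under 80 mm, rigid flat top at 70 mm.
- step (a point): Point fixed to the unit: middle of the strip's top (unit x -91, y 0, z 70 mm), axes as the unit's. The strip has one notch, open above and in front, walled behind: 52 mm along y, 38 mm in x. Its middle is anywhere from y -52 to +52 mm and not reported: feel for it or look from above. In it the release plate, 49 by 35 mm, lies 12 mm below the strip's top, 20 mm when pressed down.
- tongue (a joint): Release plate in the notch, m: 0 up (as at the start), 0.008 fully down, on a hard stop. It slides straight down against a friction of about 3 N and stays where it is left, with no spring; pressing it raises the lid.
- lid (a joint): Lid of the unit, rad: 0 shut, 0.12 ajar (plate fully down); it rises in step with the plate. A white panel 128 by 156 by 8 mm, hinged at its rear edge (unit x 63 mm); its front edge lies at unit x -66 mm, 6 mm behind the strip, top at 76 mm above the bench, and rises about 16 mm.
- cast: Loose plaster dental cast with a row of teeth, 66 mm across, 35 mm high, in front of the unit. Origin: centre of its underside.
- spatula: Loose steel wax knife, 170 mm long, 9 mm thick, lying flat on the bench in front of the unit, near its right-hand end. Origin: under its middle, x along it.
- articulator: Loose dark articulator holding two casts, 70 by 85 by 86 mm high, right (-y) of the unit. Origin: centre of its underside.
- teeth_box: Loose open white box, 60 by 60 by 35 mm, left (+y) of the unit. Origin: centre of its underside.
- pot: Loose white pot of hand tools, 72 mm across, 120 mm high with the tools, left (+y) of the unit. Origin: centre of its underside.
- jar: Loose amber jar, 36 mm across, 50 mm high, standing on the unit's rear deck. Origin: centre of its underside.
- burner: Loose steel burner, 76 mm across its foot, 115 mm high, at the left of the bench. Origin: centre of its underside.

How it is judged:
On the way, in this order (a step that is already met when the one before it is completed fails the run):
1. a fingertip touches the strip's top while the release is still up (contact force between the fingers and anything else above 0.4 N and contact force between the fingers and tongue below 0.2 N and value of joint tongue below 0.001 m and x of the grasp point in the frame of unit between -0.15 and -0.05 m and y of the grasp point in the frame of unit between -0.11 and 0.11 m and z of the grasp point in the frame of unit between 0.075 and 0.12 m), for 0.1 s.
2. the release plate is pressed all the way down by the fingers, in the notch (contact force between the fingers and tongue above 0.4 N and value of joint tongue above 0.0065 m), for 0.1 s.
At the end, for the whole second after the job is handed in: The release plate is down by at least 6.5 of its 8 mm, the lid stands ajar by at least 0.09 rad and is at rest (value of joint tongue above 0.0065 m and value of joint lid above 0.09 rad and velocity of joint lid below 0.05 rad/s); the robot touches nothing.
It fails at once if the robot pushes or pries the lid (more than 3 N) (contact force between any of the fingers, the arm and lid above 3 N).
It fails at once if a bystander is moved by more than 20 mm, lifted or tipped (distance of any of cast, spatula, articulator, teeth_box, pot, jar, burner from where it was at the start of the episode above 0.02 m or angle between any of cast, spatula, articulator, teeth_box, pot, jar, burner's own z axis and vertical above 0.3 rad).
It also fails if it takes over 51 s, if anything falls off the work surface, if the arm or the gripper's body presses on something with over 40 N, if the wrist force passes 120 N, or if a joint passes its speed limit or range.

ROBOT

A 6-joint arm with a two-finger parallel gripper is mounted at the origin on the work surface. World frame = base frame: x ahead of the robot, y to its left, z up, the work surface at z = 0. Lengths are in m, angles in rad, forces in N, time in s.
With the tool pointing down it reaches from about 0.3 to 0.75 m from the base axis. Payload 8.5 kg.
Tool frame: the origin (TCP) lies on the centre line of the jaws, within the pads' length; the fingertips stand 17 mm ahead of it and the grasp point (between the pads) lies 2 mm behind it; z points along the fingers, y is the line along which they close (so a half turn about z gives the same grasp; the last joint's range is limited). The gripper opens to 85 mm and grips with 20 to 120 N. Pads are 22 mm wide; open, the fingers measure 114 mm over their backs; the gripper's body (76 mm by 85 mm) begins 54 mm behind the grasp point. The pads swing forward as they close: fully open they stand 13 mm farther back than shut.
Start: joints at [-1.423, 0.381, 1.297, -0, 1.464, -0.215], TCP at [0.195, -0.514, 0.248] pointing down, gripper open.
Joint ranges: [-3.11, 3.11], [-0.89, 2.33], [0.22, 2.48], [-1.42, 4.56], [0.17, 2.85], [-2.88, 2.88]. Speed limits (rad/s): [2.39, 2.39, 3.14, 3.14, 3.14, 3.14].

INTERFACE

Orientations are given as a rotation vector (axis times angle).
In Python, from rig import arm gives the robot as it stands.
- The arm moves only by the tool step_arm, never from a script. Its argument "increments" is a list of rows, each a list of 5 numbers: the shift along the world's x, y, z in m, then the turn about the world's z in degrees, then the gripper's target within -1 to 1 (shut at 1, half-way at 0, fully open at -1). A call has 1 to 12 rows; each row is the pose to reach, as a shift and turn from the pose commanded when the call began; what a row does not reach only later rows make up. A row lasts 1/8 s, in which the tool goes at most 62.5 mm and 10.7 degrees, less where a joint would pass 70% of its speed; a pose out of reach is approached as far as the arm can. A call with a gripper value outside its range is refused whole. The fingers move at their own pace and stop on an object; "newtons" is the grip in N (left out, the last holds). Time passes only in rows, so rows that repeat a pose let the fingers close. It gives the time, the measured TCP pose, the force, the opening and the grip force at its end, in the units of the state.
- arm.state(): the state, without advancing time (a new reading comes with each control period).
- arm.grab_frame(name): name is "scene" or "side" or "wrist"; returns the picture (480x640x3 uint8, red, green, blue); there is no depth.
- arm.camera_model(name): a dict with "fx", "fy", "cx", "cy" (pixels), "position" and "orientation" of the camera in the world. Camera axes: x right, y up, looking along -z (the intrinsics and any distortion apply to the point x, -y, -z); pixel columns grow to the right and rows downward; lengths in m; the calibration is good to about 2 mm. A picture is of the moment at which its call begins: read the wrist's pose just before it. camera_model takes no time and is no camera call; for the wrist camera it gives the pose at the moment of the call.
- arm.finish_job(): hands the job in; it is judged then, once.
The state is a dict: "time_s": time; "joint_positions": joint angles; "qd": joint speeds; "joint_torque": joint torques, N m; "ee_pos": TCP position; "eef_rot": TCP orientation; "contact_force": force on the tool from outside, world axes, zero at the start; "moment": the same for the moment, N m; "gripper_width": finger opening in m; "grip_force": force on a finger pad.
Only numpy, scipy, OpenCV 4.12 (cv2) and the standard library are available. Lean on these libraries where they do the work, as an engineer would, in place of code of your own. Each camera call takes 0.05 s, during which the arm holds its last target. There are 200 camera calls.

## Working session

There is one attempt and no reset: what is moved stays moved. The work goes in short steps, Python scripts to look and compute and a tool call to move; the robot and the scene stay as the last step left them, time stands still between calls to the robot, and variables do not carry over. Pictures are saved under pics/ and viewed, at most 10 in all, crops included, and the job is handed in when it is done.

Besides the shell and the picture viewer there is one more tool, called after "Emit:" as name([rows], argument=value, ...), one row to a line, values as JSON. step_arm: Moves the arm, as the interface text tells. Its arguments: {"type":"object","properties":{"increments":{"type":"array"},"newtons":{"type":"number"}},"required":["increments"]}

```bash
mkdir -p pics
python3 - <<'E'
from rig import arm
import cv2
for n in ("scene","side"):
    cv2.imwrite(f"pics/{n}0.png",arm.grab_frame(n)[:,:,::-1]); print(n,arm.camera_model(n))
s=arm.state(); print(s["time_s"],s["ee_pos"],s["eef_rot"],s["contact_force"])
E
```

```text
scene {'fx': 468.4561145408655, 'fy': 468.4561145408655, 'cx': 324.793233849196, 'cy': 243.50942676366995, 'position': array([ 1.23348409, -0.03052579,  0.71420779]), 'orientation': array([0.6622958 , 0.55077494, 1.32957738])}
side {'fx': 552.6869465512042, 'fy': 552.6869465512042, 'cx': 319.79050001117906, 'cy': 236.25066873650928, 'position': array([0.02775462, 0.95060075, 0.68415475]), 'orientation': array([ 0.36895255, -1.30503087, -2.29855875])}
0.1 [ 0.19516639 -0.51396478  0.24778133] [-3.08879355e+00 -5.66544051e-01 -1.42764859e-04] [ 0.46859407 -0.20344867  0.00765289]
```

View pics/scene0.png

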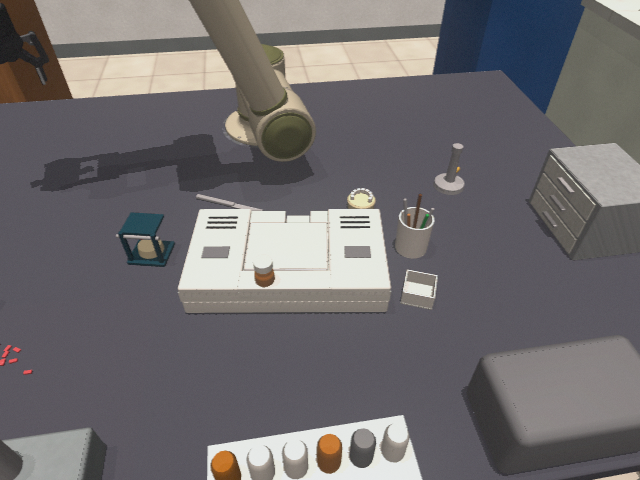

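View pics/side0.png

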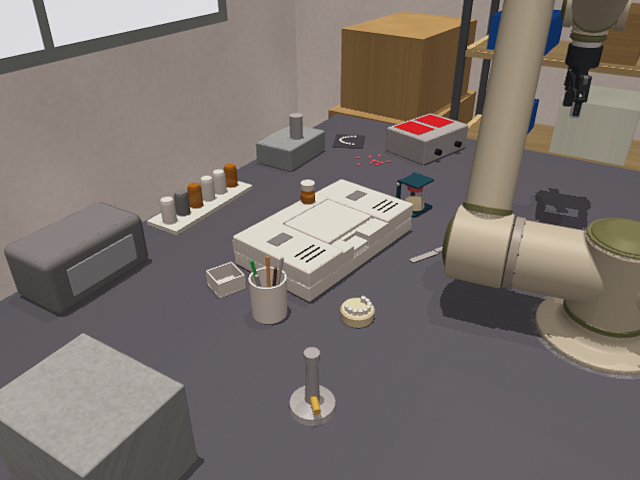

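The scene view shows the unit with its top corners at about (201,210), (383,209), (388,290) and (186,290), and the notch near (298,217). The side view shows the same gap near (350,245). I'll enlarge both.

Run:
```python
import cv2,numpy as np
a=cv2.imread("pics/scene0.png")[195:320,175:400]; b=cv2.imread("pics/side0.png")[175:300,225:425]
a=cv2.resize(a,None,fx=3.5,fy=3.5,interpolation=cv2.INTER_CUBIC);b=cv2.resize(b,None,fx=4,fy=4,interpolation=cv2.INTER_CUBIC)
cv2.imwrite("pics/a1.png",a);cv2.imwrite("pics/b1.png",b)
```

```text
(no output)
```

View pics/a1.png

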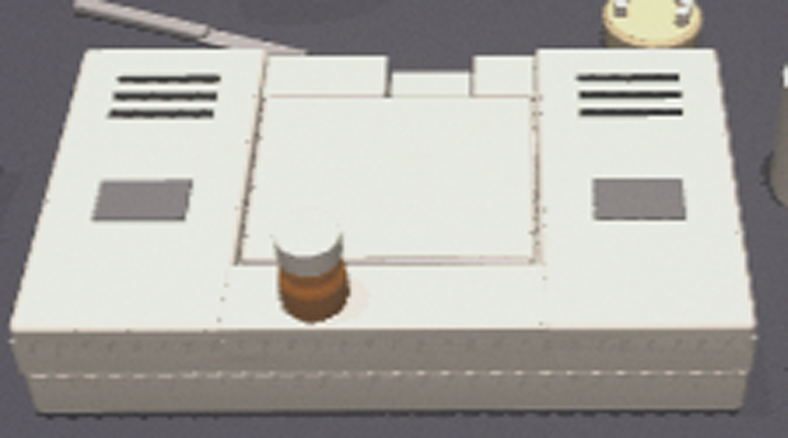

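View pics/b1.png

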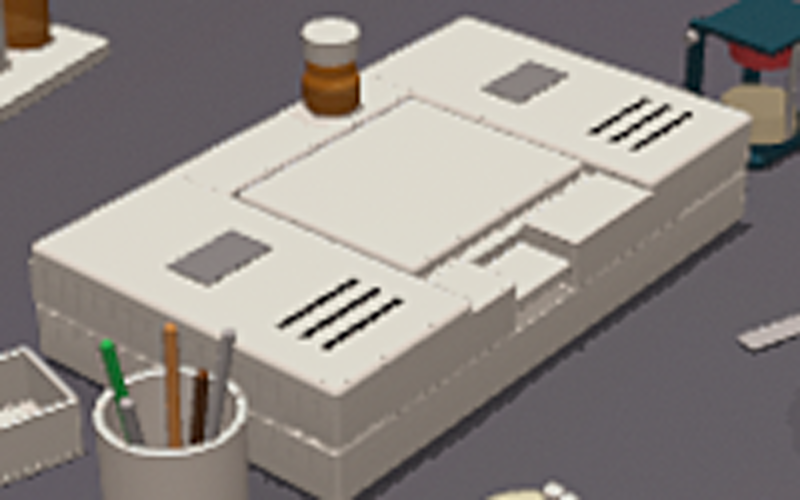

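Crop a shows the unit's top corners at (88,50), (717,48), (755,328) and (10,328), and the notch's top front corners at (388,57) and (472,57). Crop b shows the corners at (340,395), (32,248), (463,17) and (750,118), and the notch corners at (515,290) and (577,242). I'll fit the unit's pose to these.

```bash
cat > h.py <<'E'
import numpy as np
from rig import arm
from scipy.spatial.transform import Rotation as R
from scipy.optimize import least_squares
def proj(m,P):
    c=R.from_rotvec(m["orientation"]).inv().apply(np.atleast_2d(P)-m["position"])
    return np.c_[m["cx"]+m["fx"]*c[:,0]/-c[:,2], m["cy"]+m["fy"]*c[:,1]/c[:,2]]
def W(p,L): return R.from_euler("z",p[2]).apply(L)+[p[0],p[1],0]
E
python3 - <<'E'
from h import *
S,D=arm.camera_model("scene"),arm.camera_model("side")
C=lambda y:[[-.11,-.19,.076],[-.11,.19,.076],[.11,.19,.076],[.11,-.19,.076],[-.11,y-.026,.07],[-.11,y+.026,.07]]
a=np.array([[88,50],[717,48],[755,328],[10,328],[388,57],[472,57]])/3.5+[175,195]
b=np.array([[750,118],[340,395],[32,248],[463,17],[577,242],[515,290]])/4+[225,175]
f=lambda p,ms=((S,a),(D,b)):np.concatenate([(proj(m,W(p,C(p[3])))-o).ravel() for m,o in ms])
for ms in (((S,a),(D,b)),((S,a),),((D,b),)):
    r=least_squares(f,[.6,0,0,0],kwargs={"ms":ms}); print(r.x.round(4),np.degrees(r.x[2]).round(2),r.fun.round(1))
r=least_squares(f,[.6,0,0,0]);p=r.x
print("notch",W(p,[[-.091,p[3],.058]]),"strip right mid",W(p,[[-.091,(p[3]-.026-.08)/2,.07]]),"step",W(p,[[-.091,0,.07]]))
print(R.from_rotvec(arm.state()["eef_rot"]).as_matrix().round(3))
E
```

```text
[ 0.5845  0.0083 -0.1507  0.0176] -8.63 [-1.3 -1.  -0.4 -1.   0.8 -1.  -1.2  0.1 -0.3 -1.1  0.3 -1.2  0.6 -0.4
 -1.5  0.4 -1.9 -0.3 -0.3 -0.1 -0.8  0.8  0.3 -1.5]
[ 0.5865  0.009  -0.1566  0.016 ] -8.97 [-0.6 -0.8  0.5 -0.1  1.2  0.3 -1.1  0.5 -0.3 -0.6  0.3 -0.5]
[ 0.5832  0.0071 -0.1441  0.0207] -8.25 [ 1.1 -0.8  0.1  0.3 -0.9 -0.  -0.2 -0.2 -0.6  1.1  0.6 -1.1]
notch [[0.49715865 0.0393781  0.058     ]] strip right mid [[ 0.48788308 -0.02172499  0.07      ]] step [[0.49451626 0.0219713  0.07      ]]
[[ 0.935  0.355 -0.   ]
 [ 0.355 -0.935  0.001]
 [ 0.    -0.001 -1.   ]]
```

Both cameras agree: the unit is at about (0.585, 0.008) with yaw −8.6°, and the notch is centred near unit y +18 mm. I'll close the hand and move above the strip's right part, at unit y −45 mm.

Emit:
step_arm([
  [0.03,0.05,0,-3,1],
  [0.06,0.1,0,-6,1],
  [0.09,0.15,0,-9,1],
  [0.12,0.2,0,-12,1],
  [0.15,0.25,0,-15,1],
  [0.18,0.3,0,-18,1],
  [0.21,0.35,0,-21,1],
  [0.24,0.4,-0.02,-24,1],
  [0.265,0.45,-0.05,-27,1],
  [0.289,0.492,-0.08,-29.4,1],
  [0.289,0.492,-0.11,-29.4,1],
  [0.289,0.492,-0.11,-29.4,1],
], newtons=40)

```text
time_s: 1.6
ee_pos: [0.4832, -0.0215, 0.1367]
eef_rot: [-3.132, 0.234, 0.007]
contact_force: [0.6, -0.2, 1.2]
gripper_width: 0.0003
grip_force: 0.0
```

Emit:
step_arm([
  [0,0,0,0,1],
  [0,0,0,0,1],
  [0,0,0,0,1],
])

```text
time_s: 1.98
ee_pos: [0.4844, -0.0226, 0.1391]
eef_rot: [3.132, -0.237, 0.002]
contact_force: [-0.0, 0.6, -0.0]
gripper_width: 0.0005
grip_force: 0.0
```

Run:
```python
from h import *
import cv2
for n in ("scene","side"):
    cv2.imwrite(f"pics/{n}2.png",arm.grab_frame(n)[:,:,::-1])
p=[.5845,.0083,-.1507]
s=arm.state(); print(s["contact_force"],s["ee_pos"],R.from_rotvec(s["eef_rot"]).as_matrix().round(3))
print("unit frame",R.from_euler("z",-p[2]).apply(s["ee_pos"]-np.array([p[0],p[1],0])))
a=cv2.imread("pics/scene2.png")[120:320,175:400];b=cv2.imread("pics/side2.png")[120:320,225:425]
cv2.imwrite("pics/ab2.png",cv2.resize(np.hstack([a,b]),None,fx=1.88,fy=1.88,interpolation=cv2.INTER_CUBIC))
```

```text
[-0.4472548  -0.90829326  0.53622177] [ 0.48426579 -0.02244268  0.13880112] [[ 0.989 -0.15   0.001]
 [-0.15  -0.989 -0.   ]
 [ 0.001  0.    -1.   ]]
unit frame [-0.09448277 -0.04544243  0.13880112]
```

View pics/ab2.png

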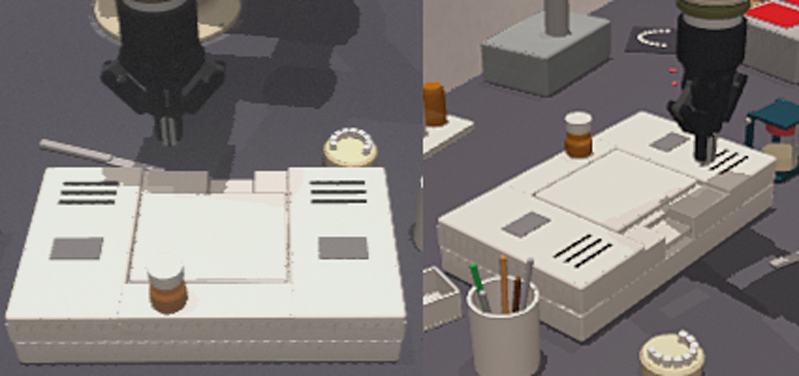

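The hand is shut above the right part of the strip, with the fingertip near (168,140) in the left crop and the notch to its +y side. I'll descend to just above the strip.

Emit:
step_arm([
  [0,0,-0.02,0,1],
  [0,0,-0.035,0,1],
  [0,0,-0.043,0,1],
  [0,0,-0.047,0,1],
  [0,0,-0.047,0,1],
  [0,0,-0.047,0,1],
])

```text
time_s: 2.82
ee_pos: [0.4844, -0.0222, 0.0917]
eef_rot: [3.133, -0.236, 0.001]
contact_force: [0.4, 0.1, -0.7]
gripper_width: -0.0
grip_force: 0.0
```

Emit:
step_arm([
  [0,0,-0.002,0,1],
  [0,0,-0.003,0,1],
  [0,0,-0.003,0,1],
])

```text
time_s: 3.2
ee_pos: [0.4842, -0.0222, 0.0883]
eef_rot: [-3.133, 0.236, 0.0]
contact_force: [0.2, 0.2, -0.4]
gripper_width: -0.0
grip_force: 0.0
```

Emit:
step_arm([
  [0,0,-0.001,0,1],
  [0,0,-0.002,0,1],
  [0,0,-0.002,0,1],
])

```text
time_s: 3.58
ee_pos: [0.4842, -0.0222, 0.087]
eef_rot: [3.133, -0.236, 0.001]
contact_force: [-3.4, -0.4, 9.5]
gripper_width: 0.0001
grip_force: 4.6
```

Contact is at TCP z 0.087, so the tip is at the strip's 70 mm top, with 9.5 N. I'll ease the pressure and feel along +y toward the notch.

Emit:
step_arm([
  [0,0,0.0005,0,1],
  [0.001,0.01,0.0005,0,1],
  [0.003,0.02,0.0005,0,1],
  [0.0045,0.03,0.0005,0,1],
  [0.0055,0.037,0.0005,0,1],
  [0.0055,0.037,0.0005,0,1],
])

```text
time_s: 4.32
ee_pos: [0.4901, 0.016, 0.087]
eef_rot: [-3.132, 0.234, -0.001]
contact_force: [1.2, 2.9, 4.3]
gripper_width: -0.0002
grip_force: 2.8
```

Emit:
step_arm([
  [0.001,0.008,0,0,1],
  [0.0025,0.016,0,0,1],
  [0.004,0.0255,0,0,1],
  [0.004,0.0255,0,0,1],
  [0.004,0.0255,0,0,1],
])

```text
time_s: 4.95
ee_pos: [0.4936, 0.0404, 0.0867]
eef_rot: [-3.133, 0.236, 0.0]
contact_force: [0.2, 0.6, -0.2]
gripper_width: -0.0001
grip_force: 0.0
```

The contact vanished at unit y of about +18 mm, which matches the notch seen in the images. I'll descend into it.

Emit:
step_arm([
  [0,0,-0.003,0,1],
  [0,0,-0.006,0,1],
  [0,0,-0.009,0,1],
  [0,0,-0.009,0,1],
])

```text
time_s: 5.45
ee_pos: [0.4936, 0.0403, 0.0775]
eef_rot: [-3.133, 0.236, 0.001]
contact_force: [0.5, 0.1, 0.7]
gripper_width: -0.0
grip_force: 0.0
```

Emit:
step_arm([
  [0,0,-0.002,0,1],
  [0,0,-0.004,0,1],
  [0,0,-0.006,0,1],
  [0,0,-0.006,0,1],
])

```text
time_s: 5.95
ee_pos: [0.4937, 0.0403, 0.0717]
eef_rot: [-3.133, 0.236, 0.0]
contact_force: [-0.8, 0.1, -0.2]
gripper_width: 0.0001
grip_force: 0.0
```

Emit:
step_arm([
  [0,0,-0.002,0,1],
  [0,0,-0.004,0,1],
  [0,0,-0.0055,0,1],
  [0,0,-0.0065,0,1],
  [0,0,-0.0065,0,1],
])

```text
time_s: 6.58
ee_pos: [0.4937, 0.0403, 0.0669]
eef_rot: [3.133, -0.235, 0.002]
contact_force: [-6.2, -1.0, 22.1]
gripper_width: -0.0001
grip_force: 11.2
```

The plate is on its hard stop: 22 N, with the tip at 50 mm. I'll hold briefly, then withdraw up and forward, away from the lid.

Emit:
step_arm([
  [0,0,0,0,1],
  [0,0,0,0,1],
  [-0.002,0,0.015,0,1],
  [-0.006,0,0.04,0,1],
  [-0.03,0,0.09,0,1],
  [-0.06,0,0.14,0,1],
  [-0.1,-0.03,0.18,0,1],
  [-0.12,-0.08,0.2,0,1],
  [-0.12,-0.13,0.2,0,1],
  [-0.12,-0.13,0.2,0,1],
  [-0.12,-0.13,0.2,0,1],
])

```text
time_s: 7.95
ee_pos: [0.3735, -0.0893, 0.2652]
eef_rot: [-3.132, 0.237, 0.001]
contact_force: [0.8, -0.3, 0.3]
gripper_width: -0.0002
grip_force: 0.0
```

Run:
```python
from h import *
import cv2
f=[arm.grab_frame(n)[:,:,::-1][120:320] for n in ("scene","side")]
cv2.imwrite("pics/ab3.png",cv2.resize(np.hstack([f[0][:,175:400],f[1][:,225:425]]),None,fx=1.88,fy=1.88,interpolation=cv2.INTER_CUBIC))
s=arm.state();print(s["time_s"],s["ee_pos"],s["contact_force"])
```

```text
8.05 [ 0.37363212 -0.08870438  0.26520496] [ 0.74266067  0.53460668 -0.5175814 ]
```

View pics/ab3.png

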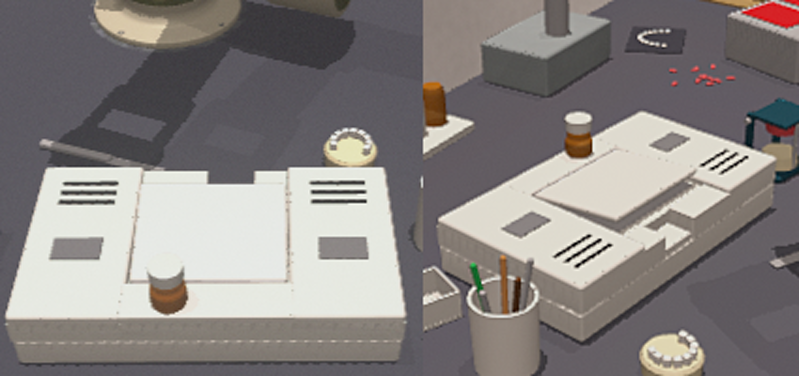

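The lid stands ajar: its front edge is raised near (655,195) in the right crop. The plate is down, nothing else has moved, and the hand is clear.

```bash
python3 -c "
from rig import arm
print(arm.finish_job())"
```

```text
the job is handed in; nothing more can be done
None
```

I found the notch by touch, pressed the release plate onto its hard stop so the lid popped ajar, drew the hand clear and handed the job in at about 8 s; the verdict was not reported back.

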